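# Slide a freewheel and a bearing cup into their pockets

## Robot

A 6-joint arm with a two-finger parallel gripper is mounted at the origin on the work surface. World frame = base frame: x ahead of the robot, y to its left, z up, the work surface at z = 0. Lengths are in mm, angles in rad, forces in N, time in s.
With the tool pointing down it reaches from about 375 to 825 mm from the base axis. Payload 5.5 kg.
Tool frame: the origin (TCP) lies at the very end of the fingers, on their centre line; the grasp point (between the pads) lies 19 mm behind it; z points along the fingers, y is the line along which they close (so a half turn about z gives the same grasp; the last joint's range is limited). The gripper opens to 85 mm and grips with 20 to 120 N. Pads are 22 mm wide; open, the fingers measure 114 mm over their backs; the gripper's body (76 mm by 85 mm) begins 54 mm behind the grasp point. The pads swing forward as they close: fully open they stand 13 mm farther back than shut.
Start: joints at [0, 0.314, -0.047, 1.21, 0, 1.571], TCP at [599.996, -0, 231.299] pointing down, gripper open.
Joint ranges: [-2.67, 2.67], [-0.69, 1.73], [-1.03, 1.25], [-2.08, 2.16], [-1.42, 1.45], [-3.14, 3.14]. Speed limits (rad/s): [2.39, 2.39, 3.01, 3.14, 3.14, 3.14].

## Interface

Orientations are given as a rotation vector (axis times angle).
In Python, from station import monitor, imaging, close_job gives the robot as it stands.
- The arm moves only by the tool jog_arm, never from a script. Its argument "deltas" is a list of rows, each a list of 7 numbers: the shift along the world's x, y, z in units of 25 cm (1.0 is 25 cm), then the turn, a rotation vector about the world's x, y, z in units of 5 degrees (1.0 is 5 degrees), then the opening, from -1 (shut) to 1 (fully open). A call has exactly 5 rows; each row shifts and turns the commanded pose from where the row before left it; what a row does not reach is not made up. A row lasts 1/10 s, in which the tool goes at most 50 mm and 8.59 degrees, less where a joint would pass 70% of its speed; a pose out of reach is approached as far as the arm can. A call with a number of a shift or a turn outside -1 to 1 is refused whole. A call with a gripper value outside its range is refused whole. The fingers move at their own pace and stop on an object; the grip force is fixed at half the most. Time passes only in rows, so rows that do not move let the fingers close, or fill a call up. It gives the time, the measured TCP pose, the force, the opening and the grip force at its end, in the units of the state.
- monitor.sense(): the state, without advancing time (a new reading comes with each control period).
- imaging.grab_frame(name): name is "scene" or "side" or "wrist"; returns (picture, depth): 420x560x3 uint8, red, green, blue; 420x560 float32, mm along the optical axis (not along the pixel's ray), 0 where there is no reading.
- imaging.camera_model(name): a dict with "fx", "fy", "cx", "cy" (pixels), "rvec" (rotation vector, rad) and "tvec" (3), from world to camera coordinates, as OpenCV has them; the wrist camera has in their place "tool_from_camera" (4x4, takes a point from camera to tool coordinates, whose origin is the TCP and whose axes are the flange's). Camera axes: x right, y down, z forward; pixel columns grow to the right and rows downward; lengths in mm; the calibration is good to about 2 mm. A picture is of the moment at which its call begins: read the wrist's pose just before it. camera_model takes no time and is no camera call.
- close_job(): hands the job in; it is judged then, once.
The state is a dict: "t": time; "joint_pos": joint angles; "joint_vel": joint speeds; "joint_efforts": joint torques, N m; "tool_pos": TCP position; "ee_rot": TCP orientation; "force": force on the tool from outside, world axes, zero at the start; "wrist_torque": the same for the moment, N m; "gripper_width": opening from 0.0 (shut) to 1.0 (fully open); "grip_force": force on a finger pad.
Only numpy, scipy, OpenCV 4.12 (cv2) and the standard library are available. Lean on these libraries where they do the work, as an engineer would, in place of code of your own. Each camera call takes 0.05 s, during which the arm holds its last target. There are 200 camera calls.

## Task

Put away the two loose parts lying on the wooden parts board: slide the freewheel along the board until it drops flat into the wide empty pocket, and slide the loose bearing cup into the narrow empty pocket, either one first. Slide them on the wood and do not lift them off it, and leave the cup that already sits in its pocket where it is.

Things in the scene. Friction and masses are not known exactly. Their poses are not given: they have to be found in the camera images.
- board: Wooden parts board, fixed, top 30 mm above the ledge. Origin on the ledge, mid-width, where the plain slide (x -200 to 0, y -150 to 150 mm) meets three square pocket blocks (x 0 to 100 mm; centred at y -100, 0, 100 in changing order; tops level with the slide). x points away from the robot, y left. Side and far edges have a 12 mm wide strip standing 8 mm above the top; near edge open.
- wide_block_hole0 (a point): Centre of the mouth, level with the board's top, of the wide empty pocket: round, 66 mm across, 12 mm deep, in the middle of its 100 x 100 mm block
- narrow_block_hole0 (a point): Centre of the mouth, level with the board's top, of the narrow empty pocket: round, 46 mm across, 12 mm deep, in the middle of its 100 x 100 mm block
- freewheel: Steel bicycle freewheel with teeth, a flat disc 60 mm across and 16 mm high (feels round and smooth-sided), 0.2 kg, lying loose on the slide. Origin at the centre of its underside, z up. Seated, it stands 4 mm above the board's top
- cup: Steel bearing cup, a plain round ring-like disc 40 mm across and 16 mm high, 0.1 kg, lying loose on the slide. Origin at the centre of its underside, z up. Seated, it stands 4 mm above the board's top
- seated_cup: A second bearing cup, the same as the loose one, already in the third pocket (46 mm across, 12 mm deep) and standing 4 mm above the board's top. Origin at the centre of its underside
There are look-alikes about, which are no part of the job. Leave any green or red look-alike of the part that bears wide_block_hole0 alone.

How it is judged:
By the outcome, as a careful person would: the job done as asked, in the order asked, and still so for the second after the job is handed in, with the robot touching nothing.
It also fails if it takes over 72 s, if anything falls off the work surface, if the arm or the gripper's body presses on something with over 40 N, if the wrist force passes 120 N, or if a joint passes its speed limit or range.

## Working session

There is one attempt and no reset: what is moved stays moved. The work goes in short steps, Python scripts to look and compute and a tool call to move; the robot and the scene stay as the last step left them, time stands still between calls to the robot, and variables do not carry over. Pictures are saved under pics/ and viewed, at most 10 in all, crops included, and the job is handed in when it is done.

Besides the shell and the picture viewer there is one more tool, called as name(argument=value, ...) on one line, values as JSON. jog_arm: Moves the arm, as the interface text tells. Its arguments: {"type":"object","properties":{"deltas":{"type":"array"}},"required":["deltas"]}

```bash
mkdir -p pics; cat > h.py <<'E'
import numpy as np, cv2
from station import monitor, imaging, close_job
def grab(n,f=None):
    p,d=imaging.grab_frame(n)
    if f: cv2.imwrite('pics/'+f+'.png',p[:,:,::-1])
    np.savez('last_'+n,p=p,d=d); return p,d
def world(n,uv,d=None,z=None):
    m=imaging.camera_model(n); R=cv2.Rodrigues(np.array(m['rvec'],float))[0]; t=np.array(m['tvec'],float).ravel()
    r=np.array([(uv[0]-m['cx'])/m['fx'],(uv[1]-m['cy'])/m['fy'],1.]); c=-R.T@t; v=R.T@r
    s=d if z is None else (z-c[2])/v[2]
    return c+s*v
E
python3 - <<'E'
from h import *
grab('scene','scene1'); grab('side','side1')
for n in('scene','side'):
    m=imaging.camera_model(n);R=cv2.Rodrigues(np.array(m['rvec'],float))[0];print(n,-R.T@np.array(m['tvec']).ravel(),m['fx'])
print(monitor.sense())
E
```

```text
scene [864.05840215 611.50693294 829.93749112] 487.68088311698097
side [ 337.0879737  -686.34332593  744.28838748] 379.6836411383621
{'t': 0.1, 'joint_pos': array([ 1.36201316e-05,  3.14134365e-01, -4.79437415e-02,  1.21018061e+00,
        6.74432280e-06,  1.57081577e+00]), 'joint_vel': array([-7.07150309e-04, -2.10619108e-03, -1.32600780e-04,  4.99328917e-05,
        6.24019439e-04, -2.14959812e-03]), 'joint_efforts': array([ 9.99693766e-04, -5.40766132e+01,  3.40542591e+01,  1.10156229e-02,
        1.53784813e-04, -8.18082242e-06]), 'tool_pos': array([5.99508571e+02, 1.03970821e-02, 2.30548817e+02]), 'ee_rot': array([-2.22071309e+00, -2.22070015e+00,  1.61630819e-03]), 'force': array([-0.02895549, -0.04231294,  0.203612  ]), 'wrist_torque': array([ 0.00301309,  0.04717256, -0.00093515]), 'grip_force': 0.0, 'gripper_width': 0.9960495179753198}
```

View pics/scene1.png

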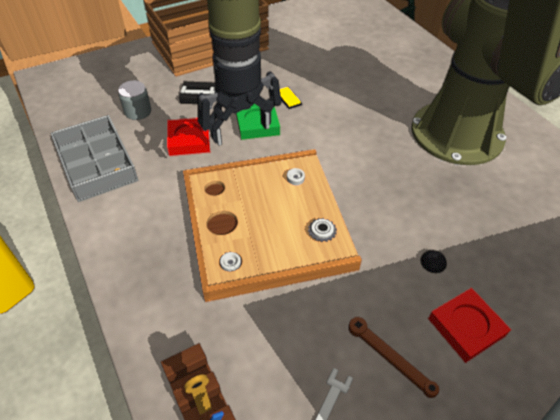

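View pics/side1.png

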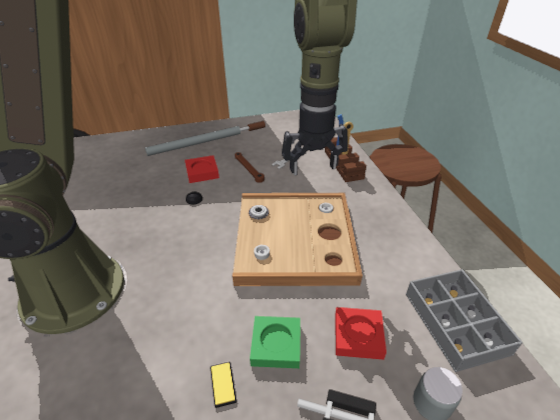

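The scene view shows the board with the freewheel at (322,229), loose cup at (296,176), seated cup at (230,261), wide hole at (221,222) and narrow hole at (215,188). The green block (258,120) and the red ones (188,135) and (470,325) are look-alikes off the board. I'll confirm in an enlarged crop.

```bash
python3 - <<'E'
from h import *
L=np.load('last_scene.npz');p,d=L['p'],L['d']
cv2.imwrite('pics/crop1.png',cv2.resize(p[145:305,175:370,::-1],None,fx=3.6,fy=3.6,interpolation=cv2.INTER_CUBIC))
for u,v in[(260,200),(270,240),(300,210),(240,165),(215,188),(221,222),(228,290),(350,300)]:
    print(u,v,world('scene',(u,v),d[v,u]).round(1))
L=np.load('last_side.npz');d=L['d']
for u,v in[(290,220),(290,260),(320,210),(250,240),(333,260),(329,232)]:
    print(u,v,world('side',(u,v),d[v,u]).round(1))
E
```

```text
260 200 [562.9  -8.9  29.4]
270 240 [593.1  94.2  27.2]
300 210 [500.9  56.5  30. ]
240 165 [ 555.6 -123.3   31.3]
215 188 [631.4 -95.8  18.9]
221 222 [659.   -2.7  17.1]
228 290 [716.2 157.1  23. ]
350 300 [ 5.150e+02  2.749e+02 -5.000e-01]
290 220 [568.2  75.7  30.4]
290 260 [526.2 -69.4  30.8]
320 210 [666.1  99.   26.4]
250 240 [443.5  27.2  30.3]
333 260 [635.5 -87.4  18.4]
329 232 [660.6   9.   22.1]
```

View pics/crop1.png

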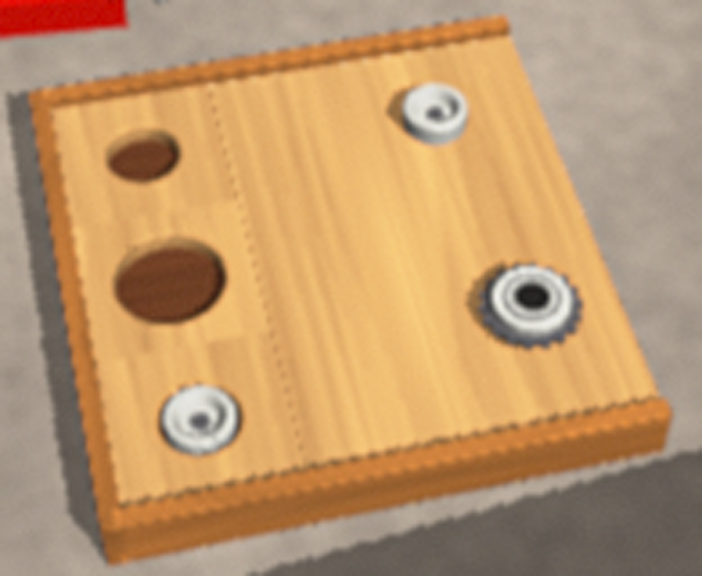

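The crop confirms: the wide empty pocket is in the middle, crop (170,281). The narrow empty pocket is at (144,155), the seated cup at (200,419), the loose cup at (434,111) and the toothed freewheel at (531,300). The look-alikes are off the board.

```bash
python3 - <<'E'
from h import *
grab('wrist','wrist1'); print(monitor.sense()['tool_pos'])
m=imaging.camera_model('wrist');print(m)
W=lambda x,y,z:world('scene',(175+(x+.5)/3.6-.5,145+(y+.5)/3.6-.5),z=z).round(1)
for n,x,y,z in[('wide',170,281,30),('narrow',144,155,30),('cup',435,107,46),('fw',532,293,46),('seated',201,415,34),
 ('cTL',52,103,30),('cBL',118,503,30),('nearR',512,36,38),('nearL',668,406,38)]: print(n,W(x,y,z))
for n in('scene','side'):
    d=np.load(f'last_{n}.npz')['d']; m=imaging.camera_model(n);R=cv2.Rodrigues(np.array(m['rvec'],float))[0];t=np.array(m['tvec']).ravel()
    v,u=np.mgrid[:420,:560]; P=np.stack([(u-m['cx'])/m['fx']*d,(v-m['cy'])/m['fy']*d,d],-1); P=(P-t)@R
    k=((P[...,2]>38)&(P[...,2]<52)&(P[...,0]>400)&(P[...,0]<720)&(abs(P[...,1])<150)).astype(np.uint8)
    c,l=cv2.connectedComponents(k)
    for i in range(1,c):
        q=P[l==i]
        if len(q)>60: print(n,len(q),q.mean(0).round(1),q.min(0).round(),q.max(0).round())
    X=np.array([]) 
    k=((P[...,2]<24)&(P[...,2]>12)&(P[...,0]>600)&(P[...,0]<700)&(P[...,1]>-130)&(P[...,1]<50)).astype(np.uint8)
    c,l=cv2.connectedComponents(k)
    for i in range(1,c):
        q=P[l==i]
        if len(q)>60: print(n,'hole',len(q),q.mean(0).round(1),q.min(0).round(),q.max(0).round())
E
```

```text
[ 5.99568976e+02 -5.41355770e-03  2.30621790e+02]
{'fx': 353.6000642655992, 'fy': 353.6000642655992, 'cx': 284.3867157185426, 'cy': 205.72144503130517, 'tool_from_camera': array([[-2.78093764e-04, -9.50196791e-01, -3.11650416e-01,
         8.02205312e+01],
       [ 9.99999836e-01, -4.20258962e-04,  3.89009583e-04,
         6.83415914e-01],
       [-5.00609537e-04, -3.11650257e-01,  9.50196752e-01,
        -1.41949796e+02],
       [ 0.00000000e+00,  0.00000000e+00,  0.00000000e+00,
         1.00000000e+00]])}
wide [661.4   9.6  30. ]
narrow [634.9 -87.4  30. ]
cup [465.4 -25.8  46. ]
fw [489.1 125.7  46. ]
seated [685.8 104.6  34. ]
cTL [ 667.9 -154.8   30. ]
cBL [746.5 131.6  30. ]
nearR [385.9 -63.9  38. ]
nearL [461.  221.7  38. ]
scene 166 [464.5 -27.6  42.7] [444. -48.  38.] [484.  -9.  47.]
scene 421 [492.7 128.5  43.6] [462.  97.  38.] [518. 150.  49.]
scene hole 225 [632.4 -98.   18. ] [ 612. -115.   14.] [655. -78.  24.]
scene hole 581 [658.8  -0.9  17.5] [627. -31.  13.] [692.  30.  24.]
side 222 [488.3 119.   44.7] [460.  95.  38.] [519. 149.  51.]
side 171 [696.3 -74.6  39.3] [ 672. -149.   38.] [720.  28.  43.]
side 169 [462.5 -32.1  43.6] [443. -52.  38.] [482. -11.  49.]
side 307 [ 513.9 -118.9   39.3] [ 401. -150.   38.] [635. -84.  43.]
side hole 273 [662.8  11.1  19.5] [633. -18.  15.] [694.  42.  24.]
side hole 163 [636.8 -86.5  19.7] [ 615. -107.   16.] [657. -68.  23.]
```

View pics/wrist1.png

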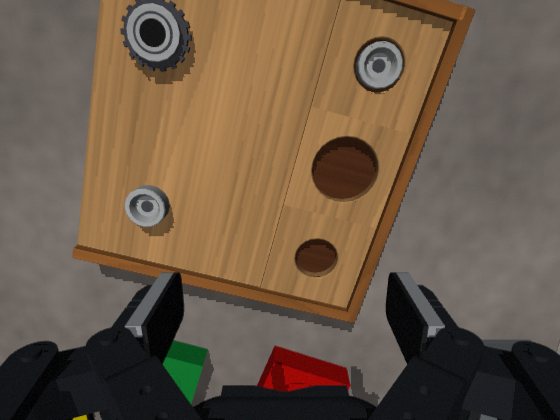

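The wrist view shows: freewheel (154,33), loose cup (147,206), seated cup (379,65), wide hole (344,168), narrow hole (316,257). Next I'll turn these into positions and compare them with the other cameras.

```bash
cat >> h.py <<'E'
def wristw(uv,z,tp,rv):
    m=imaging.camera_model('wrist');T=np.array(m['tool_from_camera']);R=cv2.Rodrigues(np.array(rv,float))[0]
    r=np.array([(uv[0]-m['cx'])/m['fx'],(uv[1]-m['cy'])/m['fy'],1.]); v=R@T[:3,:3]@r; c=np.array(tp)+R@T[:3,3]
    return (c+(z-c[2])/v[2]*v)
E
python3 - <<'E'
from h import *
s=monitor.sense();tp,rv=s['tool_pos'],s['ee_rot']
for n,u,v,z in[('wide',344.5,168,30),('narrow',316,257.5,30),('cup',147,206,46),('fw',154,32,46),('seated',379,65,34),('corner TR in',451,22,30),('corner BR in',347,308,30)]:
    print(n,wristw((u,v),z,tp,rv).round(1))
E
```

```text
wide [659.4   7.   30. ]
narrow [634.  -90.5  30. ]
cup [466.5 -27.2  46. ]
fw [491.  126.2  46. ]
seated [684.5 101.1  34. ]
corner TR in [745.3 136.2  30. ]
corner BR in [ 670.6 -153.4   30. ]
```

jog_arm(deltas=[[-0.1,0,0,0,0,1,1],[-0.1,0,0,0,0,1,1],[-0.1,0,0,0,0,1,1],[0,0,0,0,0,1,1],[0,0,0,0,0,1,1]])

```text
t: 0.65
tool_pos: [524.1, 0.0, 231.3]
ee_rot: [-1.683, -2.653, 0.0]
force: [-0.4, -0.8, 0.1]
gripper_width: 1.001
grip_force: 0.0
```

jog_arm(deltas=[[-0.028,0.1,0,0,0,1,1],[-0.028,0.1,0,0,0,1,1],[-0.028,0.1,0,0,0,1,1],[-0.028,0.1,0,0,0,1,1],[-0.028,0.1,0,0,0,1,1]])

```text
t: 1.15
tool_pos: [489.4, 125.9, 231.1]
ee_rot: [-1.069, -2.954, 0.0]
force: [-0.7, 0.3, -0.6]
gripper_width: 1.001
grip_force: 0.0
```

jog_arm(deltas=[[0,0,-0.1,0,0,1,1],[0,0,-0.1,0,0,1,1],[0,0,-0.1,0,0,1,1],[0,0,0,0,0,1,1],[0,0,0,0,0,1,1]])

```text
t: 1.65
tool_pos: [488.9, 124.8, 154.9]
ee_rot: [-0.404, -3.113, 0.002]
force: [-0.3, -0.0, 1.4]
gripper_width: 1.001
grip_force: 0.0
```

```bash
python3 - <<'E'
from h import *
s=monitor.sense();print(s['tool_pos'],s['ee_rot'],s['joint_pos'],s['force'])
grab('wrist','wrist2')
m=imaging.camera_model('wrist');T=np.array(m['tool_from_camera']);R=cv2.Rodrigues(s['ee_rot'])[0]
for n,q in[('fw',(490,126,46)),('wide',(660,8,30)),('cup',(466,-27,46))]:
    c=T[:3,:3].T@(R.T@(np.array(q)-s['tool_pos'])-T[:3,3]);print(n,m['fx']*c[0]/c[2]+m['cx'],m['fy']*c[1]/c[2]+m['cy'])
E
```

```text
[488.85281083 124.78351438 154.9481548 ] [-4.03802376e-01 -3.11299160e+00  1.63163631e-03] [ 2.49943038e-01  1.83712904e-01 -3.94910102e-01  9.94899326e-01
 -3.34998921e-05  5.07932969e-01] [-0.31176005 -0.03993609  1.37199809]
fw 286.018260933862 203.20105671696393
wide 211.97042696296757 391.4434127101316
cup 83.15929129874908 223.03781337468192
```

View pics/wrist2.png

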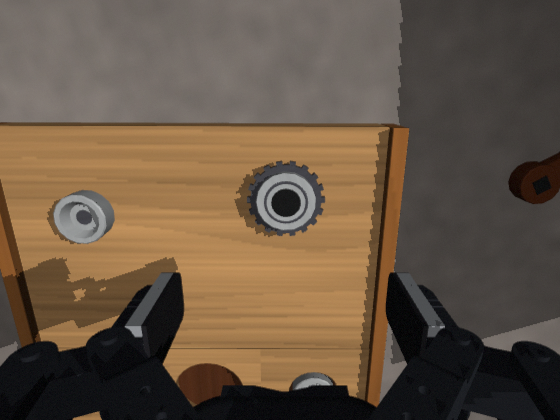

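The freewheel appears at (286,203), exactly where predicted, and the board is square in the picture. Going down and closing on it.

jog_arm(deltas=[[0,0,-0.12,0,0,0,1],[0,0,-0.12,0,0,0,1],[0,0,-0.12,0,0,0,1],[0,0,-0.1,0,0,0,1],[0,0,-0.052,0,0,0,1]])

```text
t: 2.2
tool_pos: [488.4, 124.6, 26.3]
ee_rot: [-0.412, -3.112, 0.002]
force: [-0.7, -0.7, 0.1]
gripper_width: 1.003
grip_force: 0.0
```

jog_arm(deltas=[[0,0,0,0,0,0,1],[0,0,0,0,0,0,0.6],[0,0,0,0,0,0,0.45],[0,0,0,0,0,0,0.3],[0,0,0,0,0,0,0.2]])

```text
t: 2.7
tool_pos: [491.4, 125.2, 30.3]
ee_rot: [0.41, 3.112, 0.001]
force: [-1.4, -0.5, 6.9]
gripper_width: 0.674
grip_force: 62.7
```

jog_arm(deltas=[[0,0,0,0,0,0,0.2],[0,0,0,0,0,0,0.2],[0,0,0,0,0,0,0.2],[0,0,0,0,0,0,0.2],[0,0,0,0,0,0,0.2]])

```text
t: 3.2
tool_pos: [491.4, 125.2, 30.3]
ee_rot: [0.41, 3.112, 0.001]
force: [-1.5, -0.0, 6.6]
gripper_width: 0.675
grip_force: 62.7
```

```bash
python3 - <<'E'
from h import *
s=monitor.sense();print(s)
p=[grab(n)[0] for n in('scene','side')]
a=cv2.resize(p[0][140:300,180:380,::-1],None,fx=2,fy=3.6,interpolation=2)[:,:400]
a=cv2.resize(p[0][160:260,250:390,::-1],None,fx=2.8,fy=2.8,interpolation=2);b=cv2.resize(p[1][150:250,210:350,::-1],None,fx=2.8,fy=2.8,interpolation=2)
cv2.imwrite('pics/grip.png',np.hstack([a,b]))
E
```

```text
{'t': 3.2, 'joint_pos': array([ 2.49789758e-01,  3.14390274e-01, -5.48049617e-01,  7.05356925e-01,
       -3.19753770e-04,  5.11780390e-01]), 'joint_vel': array([-0.00053399,  0.00218021,  0.00116653, -0.00014164,  0.00011281,
       -0.00104198]), 'joint_efforts': array([-1.00528323e-03, -4.36353672e+01,  2.56606704e+01, -9.30288099e-01,
        1.47622833e-01, -7.67721998e-03]), 'tool_pos': array([491.3767795 , 125.2498579 ,  30.30364529]), 'ee_rot': array([4.09979413e-01, 3.11179768e+00, 1.28359298e-03]), 'force': array([-1.46073535, -0.00859436,  6.56280312]), 'wrist_torque': array([-2.80144737e-01,  3.80762979e-01,  2.86506018e-04]), 'grip_force': 62.67896890640259, 'gripper_width': 0.6751570197236432}
```

View pics/grip.png

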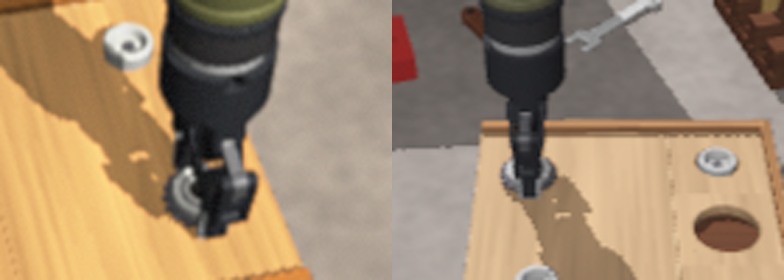

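The crops show the freewheel gripped at its sides and flat on the wood; the loose cup and the seated one have not moved. Sliding it toward the wide pocket.

jog_arm(deltas=[[0.02,-0.0138,0,0,0,0,0.2],[0.034,-0.0235,0,0,0,0,0.2],[0.034,-0.0235,0,0,0,0,0.2],[0.034,-0.0235,0,0,0,0,0.2],[0.034,-0.0235,0,0,0,0,0.2]])

```text
t: 3.8
tool_pos: [529.9, 99.1, 30.3]
ee_rot: [0.409, 3.114, 0.004]
force: [-2.8, 3.4, 8.3]
gripper_width: 0.673
grip_force: 63.0
```

jog_arm(deltas=[[0.034,-0.0235,0,0,0,0,0.2],[0.034,-0.0235,0,0,0,0,0.2],[0.034,-0.0235,0,0,0,0,0.2],[0.034,-0.0235,0,0,0,0,0.2],[0.034,-0.0235,0,0,0,0,0.2]])

```text
t: 4.3
tool_pos: [572.3, 69.5, 30.3]
ee_rot: [0.41, 3.114, 0.004]
force: [-4.6, 3.2, 8.0]
gripper_width: 0.674
grip_force: 63.0
```

```bash
python3 - <<'E'
from h import *
s=monitor.sense();print(s['tool_pos'],s['force'],s['gripper_width'],s['grip_force'])
E
```

```text
[572.30040555  69.51137744  30.31414625] [-4.60664227  3.2363518   7.95485452] 0.6740337040494278 62.952797412872314
```

jog_arm(deltas=[[0.036,-0.025,0,0,0,0,0.2],[0.036,-0.025,0,0,0,0,0.2],[0.036,-0.025,0,0,0,0,0.2],[0.036,-0.025,0,0,0,0,0.2],[0.036,-0.025,0,0,0,0,0.2]])

```text
t: 4.8
tool_pos: [617.3, 38.1, 30.3]
ee_rot: [0.409, 3.114, 0.003]
force: [-3.9, 3.7, 6.2]
gripper_width: 0.674
grip_force: 62.8
```

jog_arm(deltas=[[0.036,-0.025,0,0,0,0,0.2],[0.036,-0.025,0,0,0,0,0.2],[0.036,-0.025,0,0,0,0,0.2],[0.036,-0.025,0,0,0,0,0.2],[0.032,-0.023,0,0,0,0,0.2]])

```text
t: 5.3
tool_pos: [661.7, 7.0, 30.0]
ee_rot: [0.409, 3.113, 0.002]
force: [-0.9, 1.6, 0.2]
gripper_width: 0.671
grip_force: 63.7
```

jog_arm(deltas=[[0,0,0,0,0,0,0.2],[0,0,0,0,0,0,0.2],[0,0,0,0,0,0,0.2],[0,0,0,0,0,0,0.2],[0,0,0,0,0,0,0.2]])

```text
t: 5.8
tool_pos: [660.0, 6.6, 28.0]
ee_rot: [-0.41, -3.114, 0.001]
force: [0.3, -1.5, -3.3]
gripper_width: 0.674
grip_force: 64.3
```

jog_arm(deltas=[[0,0,0,0,0,0,0.6],[0,0,0,0,0,0,0.7],[0,0,0,0,0,0,0.7],[0,0,0,0,0,0,0.7],[0,0,0,0,0,0,0.7]])

```text
t: 6.3
tool_pos: [660.6, 6.7, 28.4]
ee_rot: [0.41, 3.115, 0.0]
force: [-1.1, 0.1, 0.3]
gripper_width: 0.849
grip_force: 0.0
```

jog_arm(deltas=[[0,0,0.05,0,0,0,0.7],[0,0,0.1,0,0,0,0.7],[0,0,0.1,0,0,0,0.7],[0,0,0.1,0,0,0,0.7],[0,0,0.1,0,0,0,0.7]])

```text
t: 6.8
tool_pos: [660.6, 6.7, 142.9]
ee_rot: [0.41, 3.114, 0.0]
force: [-0.2, -0.4, -0.4]
gripper_width: 0.852
grip_force: 0.0
```

jog_arm(deltas=[[-0.2,-0.04,0,0,0,0,0.7],[-0.2,-0.04,0,0,0,0,0.7],[-0.2,-0.03,0,0,0,0,0.7],[-0.1,-0.03,0,0,0,0,0.7],[-0.076,0,0,0,0,0,0.7]])

```text
t: 7.3
tool_pos: [466.9, -28.5, 141.8]
ee_rot: [0.411, 3.114, -0.0]
force: [0.4, -0.3, 0.5]
gripper_width: 0.849
grip_force: 0.0
```

```bash
python3 - <<'E'
from h import *
s=monitor.sense();print(s['tool_pos'],s['ee_rot'],s['joint_pos'],s['force'])
p,d=grab('wrist'); p2,_=grab('side')
cv2.imwrite('pics/after1.png',np.hstack([cv2.resize(p[:,:,::-1],None,fx=.8,fy=.8),cv2.resize(p2[180:292,220:370,::-1],(340,336))[:336]]))
print(p.shape)
E
```

```text
[466.92996217 -28.46149951 141.81443765] [ 4.11453706e-01  3.11394077e+00 -4.12172549e-04] [-6.06647385e-02  1.25308441e-01 -4.97148673e-01  9.47773007e-01
 -3.03205119e-04  2.02078739e-01] [ 0.41117646 -0.31714115  0.51290927]
(420, 560, 3)
```

View pics/after1.png

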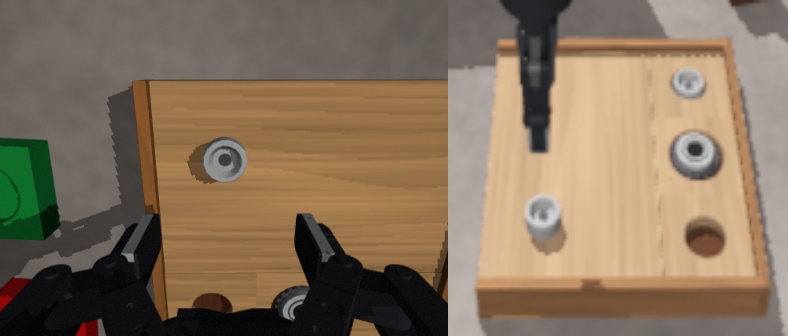

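The freewheel is in the wide pocket (side crop (695,153)), and the loose cup is at about (281,200) in the full wrist picture. I'll check the freewheel's height and the cup's position.

```bash
python3 - <<'E'
from h import *
s=monitor.sense()
print('cup',wristw((281,199.5),46,s['tool_pos'],s['ee_rot']).round(1))
d=np.load('last_side.npz')['d']; m=imaging.camera_model('side');R=cv2.Rodrigues(np.array(m['rvec'],float))[0];t=np.array(m['tvec']).ravel()
v,u=np.mgrid[:420,:560]; P=(np.stack([(u-m['cx'])/m['fx']*d,(v-m['cy'])/m['fy']*d,d],-1)-t)@R
for c in[(660,8),(685,103)]:
    r=np.hypot(P[...,0]-c[0],P[...,1]-c[1])
    for a,b in[(0,8),(10,18),(20,28),(36,46)]:
        q=P[(r>=a)&(r<b)]; print(c,a,b,len(q),np.median(q[:,2]).round(1),[np.median(q[(q[:,0]-c[0])*sg>5,2]).round(1) if ((q[:,0]-c[0])*sg>5).any() else None for sg in(1,-1)])
E
```

```text
cup [460.5 -28.4  46. ]
(660, 8) 0 8 19 36.0 [np.float64(36.3), np.float64(36.2)]
(660, 8) 10 18 67 35.4 [np.float64(35.4), np.float64(35.4)]
(660, 8) 20 28 120 29.6 [np.float64(29.3), np.float64(29.8)]
(660, 8) 36 46 239 31.0 [np.float64(30.8), np.float64(31.1)]
(685, 103) 0 8 16 28.2 [np.float64(29.8), None]
(685, 103) 10 18 49 33.5 [np.float64(32.8), np.float64(34.7)]
(685, 103) 20 28 86 30.8 [np.float64(30.8), np.float64(30.8)]
(685, 103) 36 46 186 30.8 [np.float64(30.8), np.float64(30.9)]
```

```bash
python3 - <<'E'
from h import *
s=monitor.sense();p,d=grab('wrist');print(s['tool_pos'],s['joint_vel'].round(3))
cv2.imwrite('pics/cup2.png',cv2.resize(p[150:250,230:350,::-1],None,fx=5,fy=5,interpolation=2))
E
```

```text
[466.73170486 -28.01178286 141.76395096] [ 0.008  0.044  0.064 -0.026  0.002  0.002]
```

View pics/cup2.png

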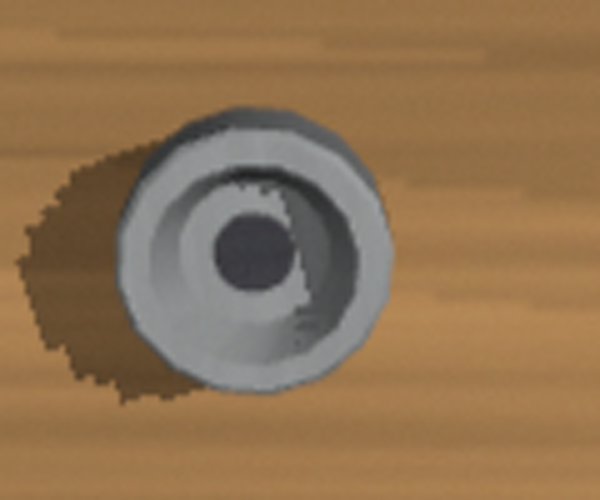

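The cup's top rim is centred at crop (255,260), full-frame (281,202), which puts it at about (463,-28). Going down to grip it.

jog_arm(deltas=[[-0.01,0,-0.1,0,0,0,0.5],[0,0,-0.1,0,0,0,0.45],[0,0,-0.1,0,0,0,0.45],[0,0,-0.1,0,0,0,0.45],[0,0,-0.046,0,0,0,0.45]])

```text
t: 7.95
tool_pos: [466.8, -27.7, 27.8]
ee_rot: [-0.409, -3.113, 0.0]
force: [0.4, -0.3, -0.1]
gripper_width: 0.728
grip_force: 0.0
```

jog_arm(deltas=[[0,0,0,0,0,0,0.3],[0,0,0,0,0,0,0.1],[0,0,0,0,0,0,0],[0,0,0,0,0,0,-0.1],[0,0,0,0,0,0,-0.2]])

```text
t: 8.45
tool_pos: [467.9, -28.0, 30.9]
ee_rot: [0.41, 3.112, 0.0]
force: [-2.2, 0.1, 7.5]
gripper_width: 0.441
grip_force: 59.1
```

jog_arm(deltas=[[0,0,0,0,0,0,-0.3],[0,0,0,0,0,0,-0.3],[0,0,0,0,0,0,-0.3],[0,0,0,0,0,0,-0.3],[0,0,0,0,0,0,-0.3]])

```text
t: 8.95
tool_pos: [467.9, -28.0, 30.9]
ee_rot: [0.41, 3.112, 0.0]
force: [-0.9, 0.0, 7.3]
gripper_width: 0.442
grip_force: 59.2
```

jog_arm(deltas=[[0.02,-0.007,0,0,0,0,-0.3],[0.036,-0.013,0,0,0,0,-0.3],[0.036,-0.013,0,0,0,0,-0.3],[0.036,-0.013,0,0,0,0,-0.3],[0.036,-0.013,0,0,0,0,-0.3]])

```text
t: 9.45
tool_pos: [506.8, -41.9, 30.9]
ee_rot: [-0.409, -3.114, -0.002]
force: [-7.5, 3.2, 15.4]
gripper_width: 0.44
grip_force: 60.1
```

jog_arm(deltas=[[0.036,-0.013,0,0,0,0,-0.3],[0.036,-0.013,0,0,0,0,-0.3],[0.036,-0.013,0,0,0,0,-0.3],[0.036,-0.013,0,0,0,0,-0.3],[0.036,-0.013,0,0,0,0,-0.3]])

```text
t: 9.95
tool_pos: [552.1, -58.3, 30.9]
ee_rot: [-0.41, -3.114, -0.002]
force: [-6.6, 2.7, 13.0]
gripper_width: 0.44
grip_force: 59.8
```

jog_arm(deltas=[[0.036,-0.013,0,0,0,0,-0.3],[0.036,-0.013,0,0,0,0,-0.3],[0.036,-0.013,0,0,0,0,-0.3],[0.036,-0.013,0,0,0,0,-0.3],[0.036,-0.013,0,0,0,0,-0.3]])

```text
t: 10.45
tool_pos: [597.4, -74.7, 31.0]
ee_rot: [-0.41, -3.115, -0.002]
force: [-4.1, 1.9, 10.2]
gripper_width: 0.447
grip_force: 59.5
```

jog_arm(deltas=[[0.024,-0.009,0,0,0,0,-0.3],[0.024,-0.009,0,0,0,0,-0.3],[0.024,-0.009,0,0,0,0,-0.3],[0.024,-0.009,0,0,0,0,-0.3],[0.024,-0.009,0,0,0,0,-0.3]])

```text
t: 10.95
tool_pos: [627.7, -86.0, 30.8]
ee_rot: [0.41, 3.114, 0.002]
force: [-2.9, 2.1, 6.0]
gripper_width: 0.443
grip_force: 59.5
```

jog_arm(deltas=[[0.012,-0.004,0,0,0,0,-0.3],[0.012,-0.004,0,0,0,0,-0.3],[0.012,-0.005,0,0,0,0,-0.3],[0.01,-0.004,0,0,0,0,-0.3],[0,0,0,0,0,0,-0.3]])

```text
t: 11.45
tool_pos: [639.5, -90.9, 29.5]
ee_rot: [0.41, 3.114, -0.001]
force: [0.2, 0.0, -1.9]
gripper_width: 0.438
grip_force: 60.1
```

jog_arm(deltas=[[0,0,0,0,0,0,-0.3],[0,0,0,0,0,0,-0.3],[0,0,0,0,0,0,-0.3],[0,0,0,0,0,0,-0.3],[0,0,0,0,0,0,-0.3]])

```text
t: 11.95
tool_pos: [638.9, -90.6, 29.2]
ee_rot: [-0.41, -3.115, -0.0]
force: [-0.3, 0.0, -0.7]
gripper_width: 0.443
grip_force: 60.2
```

jog_arm(deltas=[[0,0,0,0,0,0,0],[0,0,0,0,0,0,0.2],[0,0,0,0,0,0,0.3],[0,0,0,0,0,0,0.3],[0,0,0,0,0,0,0.3]])

```text
t: 12.45
tool_pos: [639.0, -90.6, 29.4]
ee_rot: [0.41, 3.115, -0.0]
force: [-0.1, -0.4, -0.2]
gripper_width: 0.649
grip_force: 0.0
```

jog_arm(deltas=[[0,0,0.05,0,0,0,0.3],[0,0,0.1,0,0,0,0.3],[0,0,0.1,0,0,0,0.3],[0,0,0.1,0,0,0,0.3],[0,0,0.1,0,0,0,0.3]])

```text
t: 12.95
tool_pos: [639.1, -90.6, 143.9]
ee_rot: [0.41, 3.114, -0.0]
force: [0.6, -0.3, -0.1]
gripper_width: 0.651
grip_force: 0.0
```

jog_arm(deltas=[[-0.15,0.05,0.1,0,0,0,0.3],[-0.15,0.05,0.1,0,0,0,0.3],[-0.1,0,0,0,0,0,0.3],[0,0,0,0,0,0,0.3],[0,0,0,0,0,0,0.3]])

```text
t: 13.45
tool_pos: [539.3, -65.7, 193.0]
ee_rot: [0.41, 3.113, 0.0]
force: [-0.6, -0.3, -0.1]
gripper_width: 0.651
grip_force: 0.0
```

```bash
python3 - <<'E'
from h import *
p,d0=grab('scene'); p2,d=grab('side')
cv2.imwrite('pics/after2.png',np.hstack([cv2.resize(p[145:305,175:370,::-1],(400,328),interpolation=2),cv2.resize(p2[185:290,225:365,::-1],(400,328),interpolation=2)]))
for n,d in(('scene',d0),('side',d)):
  m=imaging.camera_model(n);R=cv2.Rodrigues(np.array(m['rvec'],float))[0];t=np.array(m['tvec']).ravel()
  v,u=np.mgrid[:420,:560]; P=(np.stack([(u-m['cx'])/m['fx']*d,(v-m['cy'])/m['fy']*d,d],-1)-t)@R
  for c in[(660,8),(685,103),(634.7,-89)]:
    r=np.hypot(P[...,0]-c[0],P[...,1]-c[1])
    print(n,c,[np.median(P[(r>=a)&(r<b),2]).round(1) for a,b in[(0,8),(10,18),(20,28),(36,46)]])
E
```

```text
scene (660, 8) [np.float64(33.9), np.float64(33.2), np.float64(27.6), np.float64(28.7)]
scene (685, 103) [np.float64(25.6), np.float64(31.2), np.float64(28.6), np.float64(28.8)]
scene (634.7, -89) [np.float64(24.8), np.float64(31.4), np.float64(28.4), np.float64(28.4)]
side (660, 8) [np.float64(35.8), np.float64(35.7), np.float64(29.8), np.float64(31.0)]
side (685, 103) [np.float64(28.4), np.float64(33.7), np.float64(31.6), np.float64(30.9)]
side (634.7, -89) [np.float64(27.7), np.float64(33.6), np.float64(30.7), np.float64(30.8)]
```

View pics/after2.png

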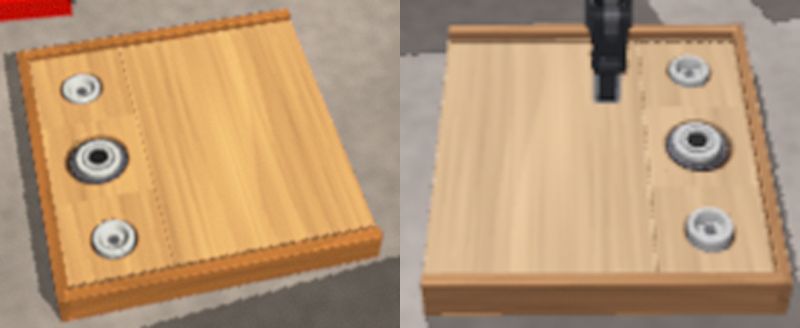

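All three parts sit flat in their pockets: in the left crop, the cup is at (81,88), the freewheel at (97,160) and the untouched cup at (114,239). The loose cup's depth profile matches the seated one.

```bash
python3 -c "
from station import close_job; print(close_job())"
```

```text
the job is handed in; nothing more can be done
None
```

The freewheel is flat in the wide pocket and the loose cup is in the narrow one. Both were slid along the wood, the cup already in its pocket was left alone, and I handed the job in at about 13.6 s.

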